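# Get the coffee tamper out from behind the canisters

## Robot

A 6-joint arm with a two-finger parallel gripper is mounted at the origin on the work surface. World frame = base frame: x ahead of the robot, y to its left, z up, the work surface at z = 0. Lengths are in m, angles in rad, forces in N, time in s.
With the tool pointing down it reaches from about 0.25 to 0.775 m from the base axis. Payload 4 kg.
Tool frame: the origin (TCP) lies on the centre line of the jaws, within the pads' length; the fingertips stand 25 mm ahead of it and the grasp point (between the pads) lies 6 mm ahead of it; z points along the fingers, y is the line along which they close (so a half turn about z gives the same grasp; the last joint's range is limited). The gripper opens to 94 mm and grips with 3 to 60 N. Pads are 16 mm wide; open, the fingers measure 119 mm over their backs; the gripper's body (75 mm by 177 mm) begins 78 mm behind the grasp point.
Start: joints at [1.192, 0.087, 1.371, -0, 1.684, -0.103], TCP at [0.15, 0.529, 0.231] pointing down, gripper open.
Joint ranges: [-3.1, 3.1], [-0.76, 2.03], [0.27, 2.55], [-1.08, 4.22], [0.17, 2.65], [-2.57, 2.57]. Speed limits (rad/s): [2.79, 2.79, 3.14, 3.14, 3.14, 3.14].

## Interface

Orientations are given as [roll, pitch, yaw] about the fixed x, y, z axes, in that order (R = Rz(yaw) Ry(pitch) Rx(roll)).
In Python, from bench import robot, imaging gives the robot as it stands. The module is installed in compiled form; this text tells all that it offers.
- The arm moves only by the tool drive_tool, never from a script. Its argument "series" is a list of rows, each a list of 3 entries, a list of its own where there are three numbers: the finger opening in m, from 0 to 0.094, then the shift along the tool's x, y, z in m, then the turn, a rotation vector about the tool's x, y, z in rad. A call has 1 to 5 rows; each row is the pose to reach, as a shift and turn from the pose commanded when the call began, along the tool's axes at that moment; what a row does not reach only later rows make up. A row lasts 1/8 s, in which the tool goes at most 62.5 mm and 10.7 degrees, less where a joint would pass 70% of its speed; a pose out of reach is approached as far as the arm can. A call with a gripper value outside its range is refused whole. The fingers move at their own pace and stop on an object; the grip force is fixed at half the most. Time passes only in rows, so rows that repeat a pose let the fingers close. It gives the time, the measured TCP pose, the force, the opening and the grip force at its end, in the units of the state.
- robot.get_obs(): the state, without advancing time (a new reading comes with each control period).
- imaging.snapshot(name): name is "side" or "top" or "wrist"; returns the picture (480x640x3 uint8, red, green, blue); there is no depth.
- imaging.get_calibration(name): a dict with "intrinsics" (3x3 intrinsics, pixels), "position" and "rotation" of the camera in the world. Camera axes: x right, y up, looking along -z (the intrinsics and any distortion apply to the point x, -y, -z); pixel columns grow to the right and rows downward; lengths in m; the calibration is good to about 2 mm. A picture is of the moment at which its call begins: read the wrist's pose just before it. get_calibration takes no time and is no camera call; for the wrist camera it gives the pose at the moment of the call.
- robot.close_job(): hands the job in; it is judged then, once.
The state is a dict: "time": time; "joint_positions": joint angles; "qvel": joint speeds; "joint_torque": joint torques, N m; "tool_pos": TCP position; "ee_rot": TCP orientation; "wrist_force": force on the tool from outside, world axes, zero at the start; "wrist_torque": the same for the moment, N m; "width": finger opening in m; "finger_force": force on a finger pad.
Only numpy, scipy, OpenCV 4.12 (cv2) and the standard library are available. Lean on these libraries where they do the work, as an engineer would, in place of code of your own. Each camera call takes 0.05 s, during which the arm holds its last target. There are 200 camera calls.

## Task

The coffee tamper is stuck at the back of the steel tray, hemmed in by the jar, the square tin and the shaker. First move all three canisters out of the way onto the wooden board, then take the tamper and stand it in the middle of the round rubber mat, and after that put each canister back on the tray in the very spot where it stood. Keep everything upright, set things down rather than dropping them, and leave the cup and the bread roll alone.

Things in the scene. Friction and masses are not known exactly. Their poses are not given: they have to be found in the camera images.
- jar_mid (a point): Round white ceramic jar with a flat wooden lid, 54 mm in diameter (lid 51 mm, the top 10 mm), 130 mm tall, about 0.35 kg. In one of three spots on the tray. Grip it within 35 mm of its top, closing along the tray's x axis: both sides are free there. The point is on its axis, half-way up (65 mm over its underside); z is up.
- tin_mid (a point): Square aluminium tin, 48 x 48 mm with a dark seam line round it, 126 mm tall plus a round dark cap 34 mm in diameter and 9 mm tall: 135 mm in all, about 0.3 kg. In one of three spots on the tray. Grip it within 35 mm of its top, closing along the tray's x axis: both sides are free there. The point is on its axis, 67.5 mm over its underside; x and y are square to its sides, z is up. At the start its sides are within 6 degrees of the tray's.
- shaker_mid (a point): Round steel shaker with a dark domed top, 54 mm in diameter, straight for 112 mm and then a 23 mm dome: 135 mm tall, about 0.25 kg. In one of three spots on the tray. Grip it within 35 mm of its top, closing along the tray's x axis: both sides are free there. Grip it on the straight part, 85 to 110 mm over its underside. The point is on its axis, 67.5 mm over its underside; z is up.
- tamper_mid (a point): Coffee tamper, upright: a steel foot 56 mm in diameter and 14 mm thick, a thin neck, and a black handle 27 mm in diameter from 24 to 66 mm over the underside (rounded top at 72 mm), about 0.4 kg. Stands at the back of the steel tray behind the three canisters; once they are gone the handle is free on all sides. The point is on its axis, 36 mm over its underside; z is up. Grip it by the handle, about 50 mm over the underside.
- rack: Fixed steel tray, 160 (x) by 200 mm (y), floor 6 mm thick, 46 mm lip at the rear (+x), 22 mm lips at the sides, open front. Origin: centre of its underside, on the table; x points to its rear. Tamper at about (40, 0) mm, canisters at about (15, 62), (15, -62), (-26, 0) mm; gaps between them only 5 to 20 mm low down. Each canister's home is its own exact spot at the start.
- board: Fixed wooden board, 260 mm (x) by 130 mm (y), 15 mm thick, empty: the side area, room for the three canisters in a line along its x axis (85 mm apart). Origin at the centre of its underside, on the table. Either left or right of the tray.
- mat: Fixed round black rubber mat, 96 mm in diameter, 5 mm thick, on the other side of the tray from the board. Origin at the centre of its underside, on the table.
- cup: Bystander: white cup on a saucer 110 mm in diameter, 59 mm tall, about 120 mm in front of the mat (towards the robot's side, -x). Origin at the centre of its underside.
- roll: Bystander: bread roll, 120 x 70 x 70 mm, about 115 mm beyond the mat (+x), lying crosswise. Origin at the centre of its underside.
Mind the look-alikes: they are no part of the job. Leave any purple look-alike of the part that bears shaker_mid alone.

How it is judged:
On the way, in this order (a step that is already met when the one before it is completed fails the run):
1. jar, tin and shaker all stand upright on the wooden board, let go (x of jar_mid in the frame of board between -0.13 and 0.13 m and y of jar_mid in the frame of board between -0.065 and 0.065 m and z of jar_mid in the frame of board between 0.074 and 0.086 m and angle between each of jar_mid, tin_mid, shaker_mid's own z axis and vertical below 0.12 rad and contact force between the fingers and jar below 0.3 N and linear speed of each of jar, tin, shaker below 0.03 m/s and x of tin_mid in the frame of board between -0.13 and 0.13 m and y of tin_mid in the frame of board between -0.065 and 0.065 m and z of tin_mid in the frame of board between 0.0765 and 0.0885 m and contact force between the fingers and tin below 0.3 N and x of shaker_mid in the frame of board between -0.13 and 0.13 m and y of shaker_mid in the frame of board between -0.065 and 0.065 m and z of shaker_mid in the frame of board between 0.0765 and 0.0885 m and contact force between the fingers and shaker below 0.3 N), for 0.2 s.
2. then the tamper stands upright in the middle of the rubber mat (within 15 mm), let go (horizontal distance between tamper_mid and mat below 0.015 m and z of tamper_mid in the frame of mat between 0.035 and 0.047 m and angle between tamper_mid's own z axis and vertical below 0.12 rad and contact force between the fingers and tamper below 0.3 N and linear speed of tamper below 0.03 m/s), for 0.2 s.
3. then jar, tin and shaker each stand back on the tray within 15 mm of where they stood at the start, let go (distance of each of jar_mid, tin_mid, shaker_mid from where it was at the start of the episode below 0.015 m and angle between each of jar_mid, tin_mid, shaker_mid's own z axis and vertical below 0.12 rad and contact force between the fingers and jar below 0.3 N and linear speed of each of jar, tin, shaker below 0.03 m/s and contact force between the fingers and tin below 0.3 N and contact force between the fingers and shaker below 0.3 N), for 0.2 s.
At the end, for the whole second after the job is handed in: The tamper stands upright on the rubber mat, its axis within 15 mm of the mat's centre; the jar, the tin and the shaker each stand upright on the tray within 15 mm of where they stood at the start (any turn about the vertical will do); all are let go and at rest (all of step 2 and all of step 3); the robot touches nothing.
It fails at once if the cup or the roll is pushed more than 20 mm from its place (distance of any of cup, roll from where it was at the start of the episode above 0.02 m).
It fails at once if a canister or the tamper is tipped by more than 35 degrees (angle between any of jar_mid, tin_mid, shaker_mid, tamper_mid's own z axis and vertical above 0.6 rad).
It fails at once if a canister or the tamper is dropped or thrown (faster than 0.6 m/s while not held: a fall of about 2 cm) ((contact force between the fingers and jar below 0.05 N and linear speed of jar above 0.6 m/s) or (contact force between the fingers and tin below 0.05 N and linear speed of tin above 0.6 m/s) or (contact force between the fingers and shaker below 0.05 N and linear speed of shaker above 0.6 m/s) or (contact force between the fingers and tamper below 0.05 N and linear speed of tamper above 0.6 m/s)).
It also fails if it takes over 144 s, if anything falls off the work surface, if the arm or the gripper's body presses on something with over 40 N, if the wrist force passes 120 N, or if a joint passes its speed limit or range.

## Working session

There is one attempt and no reset: what is moved stays moved. The work goes in short steps, Python scripts to look and compute and a tool call to move; the robot and the scene stay as the last step left them, time stands still between calls to the robot, and variables do not carry over. Pictures are saved under pics/ and viewed, at most 14 in all, crops included, and the job is handed in when it is done.

Besides the shell and the picture viewer there is one more tool, called after ">>>" as name(argument=value, ...), one argument or row to a line, values as JSON. drive_tool: Moves the arm, as the interface text tells. Its arguments: {"type":"object","properties":{"series":{"type":"array"}},"required":["series"]}

```bash
mkdir -p pics
python3 - <<'E'
from bench import robot, imaging
import cv2,numpy as np
o=robot.get_obs();print(o)
for n in("top","side"):
    c=imaging.get_calibration(n);print(n,c)
    cv2.imwrite(f"pics/{n}0.png",imaging.snapshot(n)[:,:,::-1])
print(imaging.get_calibration("wrist"))
E
```

```text
{'time': 0.0, 'joint_positions': array([ 1.19194653e+00,  8.79836235e-02,  1.37223790e+00, -5.55296555e-06,
        1.68359341e+00, -1.03105493e-01]), 'qvel': array([ 0.0010465 ,  0.00035312, -0.00057813,  0.0010868 , -0.00048815,
       -0.00242465]), 'joint_torque': array([-1.56780137e-03, -3.40171087e+01, -3.02427471e+01,  7.15288217e-02,
        3.29885725e-02, -1.67800613e-04]), 'tool_pos': array([0.14957254, 0.52876452, 0.22929677]), 'ee_rot': array([-3.13938161e+00, -2.23233254e-04,  2.86584749e+00]), 'wrist_force': array([-0.19024194, -0.20084025,  0.71257792]), 'wrist_torque': array([-0.0259764 ,  0.01417527, -0.03563045]), 'finger_force': 0.0, 'width': 0.09364219053429346}
top {'intrinsics': array([[613.16156012,   0.        , 324.22674908],
       [  0.        , 613.16156012, 243.29992993],
       [  0.        ,   0.        ,   1.        ]]), 'position': array([ 0.34136782, -0.01422716,  1.29493832]), 'rotation': array([ 1.34314546e-01,  7.37189233e-04, -1.56403278e+00])}
side {'intrinsics': array([[529.87050254,   0.        , 330.32404538],
       [  0.        , 529.87050254, 241.89319517],
       [  0.        ,   0.        ,   1.        ]]), 'position': array([0.24160201, 0.67561376, 0.60257167]), 'rotation': array([ 0.9413255 , -0.02038909, -2.75247654])}
{'intrinsics': array([[333.48826776,   0.        , 317.85530623],
       [  0.        , 333.48826776, 235.67249509],
       [  0.        ,   0.        ,   1.        ]]), 'position': array([0.07607716, 0.55076804, 0.38429631]), 'rotation': array([-0.26383683,  0.00170938,  1.29480937])}
```

View pics/top0.png

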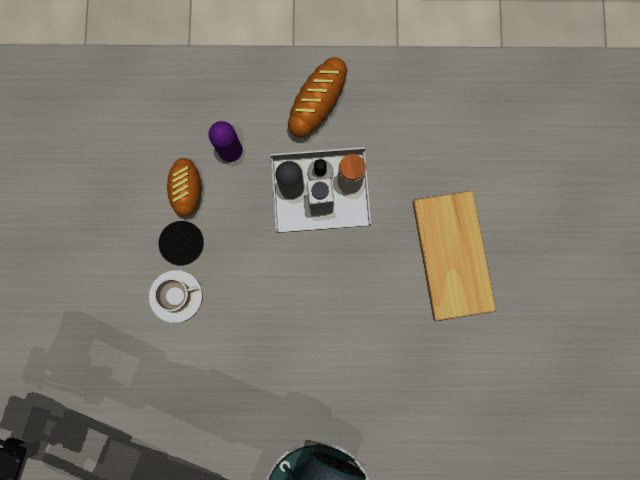

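View pics/side0.png

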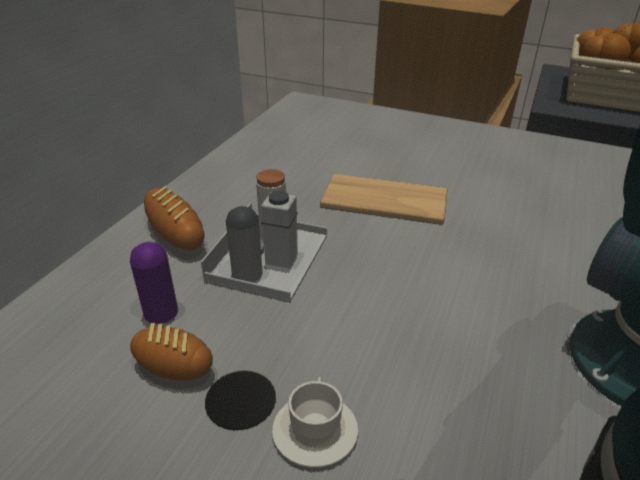

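```bash
cat > h.py <<'E'
from bench import robot, imaging
import cv2,numpy as np
from scipy.spatial.transform import Rotation as Ro
def ray(c,uv):
    K=c["intrinsics"];d=np.linalg.inv(K)@[uv[0],uv[1],1]
    return np.array(c["position"]),Ro.from_euler("xyz",c["rotation"]).apply([d[0],-d[1],-d[2]])
def plane(c,uv,z):
    p,d=ray(c,uv);return p+d*(z-p[2])/d[2]
def blobs(m,amin=60):
    n,l,s,ce=cv2.connectedComponentsWithStats(m.astype(np.uint8));
    return [(s[i,:5].tolist(),ce[i].round(1).tolist(),l==i) for i in range(1,n) if s[i,4]>amin]
def mec(m):
    k=np.argwhere(m)[:,::-1].astype(np.float32);return cv2.minEnclosingCircle(k)
def rect(m):
    return cv2.boxPoints(cv2.minAreaRect(np.argwhere(m)[:,::-1].astype(np.float32)))
def show(name,im,x0,y0,w,h,f):
    cv2.imwrite(name,cv2.resize(im[y0:y0+h,x0:x0+w,::-1],None,fx=f,fy=f,interpolation=cv2.INTER_CUBIC))
E
python3 - <<'E'
from h import *
im=cv2.imread("pics/top0.png")[:,:,::-1];c=imaging.get_calibration("top")
hsv=cv2.cvtColor(im,cv2.COLOR_RGB2HSV);H,S,V=cv2.split(hsv)
roi=lambda x0,y0,x1,y1:np.pad(np.ones((y1-y0,x1-x0),bool),((y0,480-y1),(x0,640-x1)))
P=lambda uv,z:plane(c,uv,z).round(4)
b=max(blobs((S>90)&(H>8)&(H<28)&roi(400,180,510,330)),key=lambda b:b[0][4]);q=rect(b[2])
print("board",[P(k,.015) for k in q],P(q.mean(0),.015))
b=max(blobs((V<45)&roi(150,215,215,270)),key=lambda b:b[0][4]);print("mat",b[:2],P(b[1],.005))
b=max(blobs((S>110)&(H<25)&roi(335,145,370,190)),key=lambda b:b[0][4]);print("jar lid",b[:2],P(b[1],.136),mec(b[2]))
for b in blobs((V<75)&roi(272,152,345,215),40):print("dark",b[:2],mec(b[2]),P(b[1],.141),P(b[1],.127),P(b[1],.078))
for n,r in(("tray",[(271,155),(366,149),(370,224),(277,231)]),):
    print([P(r[0],.046),P(r[1],.046),P(r[2],.022),P(r[3],.022)])
show("pics/crop1.png",im,200,50,190,190,3.1)
E
```

```text
board [array([ 0.6095, -0.1982,  0.015 ]), array([ 0.6347, -0.3298,  0.015 ]), array([ 0.376 , -0.3691,  0.015 ]), array([ 0.3521, -0.2409,  0.015 ])] [ 0.4913 -0.2847  0.015 ]
mat ([159, 221, 44, 44, 1530], [180.6, 242.6]) [0.5151 0.2929 0.005 ]
jar lid ([339, 154, 27, 26, 524], [351.9, 166.4]) [ 0.6489 -0.065   0.136 ] ((351.96429443359375, 166.4017791748047), 13.042014122009277)
dark ([272, 152, 73, 9, 307], [306.6, 155.1]) ((308.0, 154.5), 36.08679962158203) [0.6694 0.023  0.141 ] [0.6734 0.0234 0.127 ] [0.6873 0.025  0.078 ]
dark ([313, 159, 14, 18, 203], [319.6, 167.7]) ((319.1383056640625, 167.62765502929688), 8.848007202148438) [ 0.6446 -0.0024  0.141 ] [ 0.6482 -0.0022  0.127 ] [ 0.6611 -0.0017  0.078 ]
dark ([276, 161, 28, 38, 837], [289.6, 179.6]) ((289.5, 179.68919372558594), 18.855751037597656) [0.6207 0.0552 0.141 ] [0.624  0.0561 0.127 ] [0.6359 0.059  0.078 ]
dark ([338, 172, 7, 21, 102], [341.1, 182.3]) ((341.5, 182.0), 10.30786418914795) [ 0.616 -0.044  0.141] [ 0.6193 -0.0444  0.127 ] [ 0.631  -0.0456  0.078 ]
dark ([312, 182, 16, 17, 212], [319.5, 190.1]) ((319.3999938964844, 190.0), 8.411998748779297) [ 0.6004 -0.0025  0.141 ] [ 0.6035 -0.0024  0.127 ] [ 0.6145 -0.0019  0.078 ]
dark ([309, 202, 24, 13, 263], [320.9, 208.2]) ((320.8333435058594, 206.8333282470703), 12.167919158935547) [ 0.565  -0.0055  0.141 ] [ 0.5677 -0.0054  0.127 ] [ 0.5772 -0.005   0.078 ]
[array([0.6962, 0.1007, 0.046 ]), array([ 0.7104, -0.0985,  0.046 ]), array([ 0.555 , -0.1081,  0.022 ]), array([0.5388, 0.0873, 0.022 ])]
```

View pics/crop1.png

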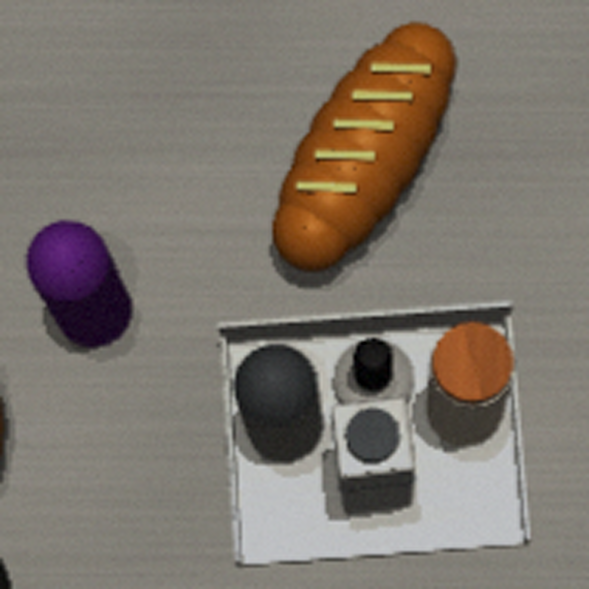

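Crop: the steel shaker with the dark dome is at (289,173) on the tray. The purple look-alike is at (224,138) on the table, left of the tray, so I will not touch it. The tin is at (320,190), the jar lid at (352,166) and the tamper at (320,167). Tray yaw is about 0.072 rad. I'm moving in, turning the jaws to the tray's x axis.

>>> drive_tool(
  series=[
    [0.094,[-0.05,-0.03,-0.014],[0,0,0.12]],
    [0.094,[-0.1,-0.06,-0.03],[0,0,0.24]],
    [0.094,[-0.145,-0.1,-0.045],[0,0,0.37]],
    [0.094,[-0.19,-0.13,-0.06],[0,0,0.49]],
    [0.094,[-0.24,-0.16,-0.07],[0,0,0.61]],
  ],
)

```text
time: 0.72
tool_pos: [0.3378, 0.3085, 0.3011]
ee_rot: [3.141, -0.0, 2.252]
wrist_force: [0.9, -0.1, -0.1]
width: 0.094
finger_force: 0.0
```

>>> drive_tool(
  series=[
    [0.094,[-0.04,0,0],[0,0,0.12]],
    [0.094,[-0.08,0,0],[0,0,0.24]],
    [0.094,[-0.12,0,0],[0,0,0.37]],
    [0.094,[-0.165,0,0],[0,0,0.49]],
    [0.094,[-0.21,0,0],[0,0,0.61]],
  ],
)

```text
time: 1.35
tool_pos: [0.4705, 0.1461, 0.3]
ee_rot: [-3.141, -0.0, 1.642]
wrist_force: [-0.1, 0.7, -0.8]
width: 0.0941
finger_force: 0.0
```

>>> drive_tool(
  series=[
    [0.094,[-0.04,0.025,0],[0,0,0]],
    [0.094,[-0.08,0.05,0],[0,0,0]],
    [0.094,[-0.12,0.075,0],[0,0,0]],
    [0.094,[-0.16,0.1,0],[0,0,0]],
    [0.094,[-0.16,0.1,0],[0,0,0]],
  ],
)

```text
time: 1.98
tool_pos: [0.5825, -0.0074, 0.2982]
ee_rot: [-3.138, -0.0, 1.642]
wrist_force: [-0.5, -0.3, -0.0]
width: 0.0943
finger_force: 0.0
```

Run:
```python
from h import *
o=robot.get_obs();print(o["tool_pos"],o["ee_rot"])
c=imaging.get_calibration("wrist");print(c["position"],c["rotation"])
im=imaging.snapshot("wrist");cv2.imwrite("pics/w1.png",im[:,:,::-1])
```

```text
[ 0.58254705 -0.00735592  0.29824036] [-3.13818900e+00 -2.28817563e-04  1.64161540e+00]
[0.57711362 0.06939815 0.45311066] [-0.26385804  0.00372437  0.07059988]
```

View pics/w1.png

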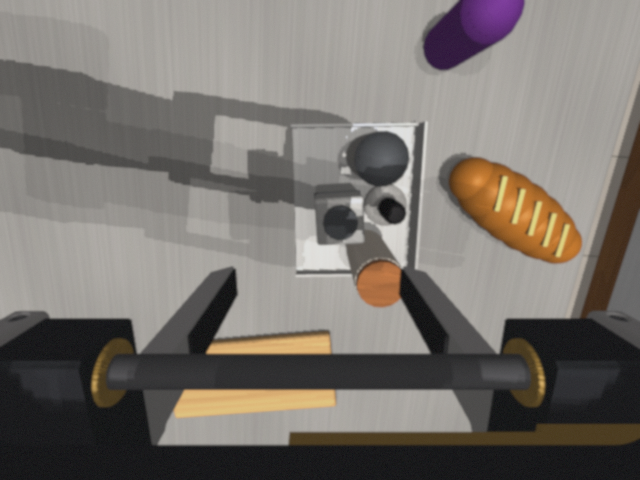

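Wrist view: shaker dome at (382,157), tin cap at (340,221), jar lid at (379,282), tamper handle at (392,210). The tray edges run parallel to the picture, so the yaw is right.

Run:
```python
from h import *
im=cv2.imread("pics/w1.png")[:,:,::-1];c=imaging.get_calibration("wrist")
hsv=cv2.cvtColor(im,cv2.COLOR_RGB2HSV);H,S,V=cv2.split(hsv)
roi=lambda x0,y0,x1,y1:np.pad(np.ones((y1-y0,x1-x0),bool),((y0,480-y1),(x0,640-x1)))
al=.071;T=np.array([[np.cos(al),np.sin(al)],[-np.sin(al),np.cos(al)]])
tp=T@robot.get_obs()["tool_pos"][:2];print("tool ab",tp.round(4))
def rep(n,uv,zs):
    for z in zs:
        p=plane(c,uv,z)[:2];print(n,np.round(uv,1),z,p.round(4),"d_ab",(T@p-tp).round(4))
b=max(blobs((S>120)&(H<20)&roi(352,255,402,312)),key=lambda b:b[0][4]);rep("jar",b[1],[.136]);print(b[0])
for b in blobs((V<70)&roi(300,125,415,240),60):print(b[:2],mec(b[2]))
b=max(blobs((V<75)&roi(322,204,359,240)),key=lambda b:b[0][4]);rep("tin",b[1],[.141])
b=max(blobs((V<90)&roi(350,128,412,190)),key=lambda b:b[0][4]);rep("shaker",mec(b[2])[0],[.118,.128]);print(mec(b[2]))
b=max(blobs((V<40)&roi(375,195,410,225)),key=lambda b:b[0][4]);rep("tamper",b[1],[.05,.07]);print(b[0])
ct=imaging.get_calibration("top");print("top shaker",plane(ct,(289.5,174),.123))
for n,p in(("boardhi",(.580,-.270)),("boardmid",(.491,-.285)),("boardlo",(.402,-.2995)),("mat",(.5151,.2929))):print(n,(T@p-tp).round(4))
```

```text
tool ab [ 0.5799 -0.047 ]
jar [379.8 283.1] 0.136 [ 0.6484 -0.0601] d_ab [ 0.0625 -0.059 ]
[357, 261, 45, 46, 1646]
([348, 133, 58, 53, 1108], [372.7, 165.2]) ((376.5, 160.0), 29.34716033935547)
([378, 197, 27, 26, 501], [390.9, 209.9]) ((391.07501220703125, 209.0749969482422), 14.318309783935547)
([323, 206, 35, 33, 819], [338.9, 222.3]) ((339.8870849609375, 222.41244506835938), 17.186471939086914)
tin [338.9 222.3] 0.141 [0.6005 0.0015] d_ab [0.0191 0.0059]
shaker [377.2 156.9] 0.118 [0.6339 0.0646] d_ab [0.0569 0.0664]
shaker [377.2 156.9] 0.128 [0.6322 0.0648] d_ab [0.0552 0.0667]
((377.2421875, 156.928955078125), 30.154621124267578)
tamper [387.8 207.4] 0.05 [0.6656 0.0044] d_ab [0.0843 0.0041]
tamper [387.8 207.4] 0.07 [0.6612 0.0077] d_ab [0.0801 0.0077]
[379, 199, 25, 23, 262]
top shaker [0.63623325 0.05665104 0.123     ]
boardhi [-0.0206 -0.2635]
boardmid [-0.1104 -0.2721]
boardlo [-0.2002 -0.2803]
mat [-0.0454  0.3026]
```

>>> drive_tool(
  series=[
    [0.094,[-0.02,0.02,0.03],[0,0,0]],
    [0.094,[-0.04,0.04,0.06],[0,0,0]],
    [0.094,[-0.0615,0.0625,0.09],[0,0,0]],
    [0.094,[-0.0615,0.0625,0.11],[0,0,0]],
    [0.094,[-0.0615,0.0625,0.11],[0,0,0]],
  ],
)

```text
time: 2.65
tool_pos: [0.6471, -0.0598, 0.188]
ee_rot: [-3.136, -0.002, 1.647]
wrist_force: [-0.8, 0.1, -0.0]
width: 0.094
finger_force: 0.0
```

>>> drive_tool(
  series=[
    [0.094,[0,0,0.03],[0,0,0]],
    [0.094,[0,0,0.055],[0,0,0]],
    [0.094,[0,0,0.072],[0,0,0]],
    [0.094,[0,0,0.072],[0,0,0]],
    [0.05,[0,0,0.072],[0,0,0]],
  ],
)

```text
time: 3.28
tool_pos: [0.6494, -0.0612, 0.1202]
ee_rot: [3.139, 0.001, 1.646]
wrist_force: [-0.3, 0.1, -0.5]
width: 0.0871
finger_force: 0.0
```

>>> drive_tool(
  series=[
    [0.04,[0,0,0],[0,0,0]],
    [0.04,[0,0,0],[0,0,0]],
    [0.04,[0,0,0],[0,0,0]],
    [0.04,[0,0,0],[0,0,0]],
    [0.04,[0,0,0],[0,0,0]],
  ],
)

```text
time: 3.9
tool_pos: [0.649, -0.0615, 0.1188]
ee_rot: [3.141, 0.0, 1.646]
wrist_force: [1.2, -0.2, 1.2]
width: 0.0534
finger_force: 29.9
```

>>> drive_tool(
  series=[
    [0.04,[0,0,-0.02],[0,0,0]],
    [0.04,[0,0,-0.05],[0,0,0]],
    [0.04,[0,0,-0.07],[0,0,0]],
    [0.04,[-0.03,-0.01,-0.07],[0,0,0]],
    [0.04,[-0.06,-0.025,-0.07],[0,0,0]],
  ],
)

```text
time: 4.53
tool_pos: [0.6281, -0.1234, 0.1895]
ee_rot: [3.141, 0.0, 1.647]
wrist_force: [-0.0, -0.0, -3.4]
width: 0.0536
finger_force: 29.9
```

>>> drive_tool(
  series=[
    [0.04,[-0.04,-0.016,0],[0,0,0]],
    [0.04,[-0.08,-0.032,0],[0,0,0]],
    [0.04,[-0.115,-0.047,0],[0,0,0]],
    [0.04,[-0.142,-0.058,0],[0,0,0]],
    [0.04,[-0.142,-0.058,0],[0,0,0]],
  ],
)

```text
time: 5.15
tool_pos: [0.58, -0.271, 0.1888]
ee_rot: [-3.141, -0.0, 1.642]
wrist_force: [0.1, 0.9, -2.6]
width: 0.0533
finger_force: 29.9
```

>>> drive_tool(
  series=[
    [0.04,[0,0,0.025],[0,0,0]],
    [0.04,[0,0,0.045],[0,0,0]],
    [0.04,[0,0,0.055],[0,0,0]],
    [0.04,[0,0,0.06],[0,0,0]],
    [0.04,[0,0,0.06],[0,0,0]],
  ],
)

```text
time: 5.78
tool_pos: [0.5814, -0.2688, 0.1289]
ee_rot: [3.141, 0.0, 1.646]
wrist_force: [-0.6, 0.1, -3.3]
width: 0.0536
finger_force: 29.9
```

>>> drive_tool(
  series=[
    [0.04,[0,0,0.001],[0,0,0]],
    [0.04,[0,0,0.0015],[0,0,0]],
    [0.066,[0,0,0.0015],[0,0,0]],
    [0.066,[0,0,0.0015],[0,0,0]],
    [0.066,[0,0,0.0015],[0,0,0]],
  ],
)

```text
time: 6.4
tool_pos: [0.5812, -0.2692, 0.1275]
ee_rot: [3.141, 0.0, 1.646]
wrist_force: [0.9, 0.1, 0.3]
width: 0.0658
finger_force: 0.0
```

>>> drive_tool(
  series=[
    [0.07,[0,0,-0.02],[0,0,0]],
    [0.08,[0,0,-0.05],[0,0,0]],
    [0.094,[0,0,-0.07],[0,0,0]],
    [0.094,[0.04,0.01,-0.07],[0,0,0]],
    [0.094,[0.08,0.02,-0.07],[0,0,0]],
  ],
)

```text
time: 7.02
tool_pos: [0.5956, -0.1876, 0.1994]
ee_rot: [3.138, 0.001, 1.644]
wrist_force: [-1.2, 0.3, -0.3]
width: 0.0939
finger_force: 0.0
```

>>> drive_tool(
  series=[
    [0.094,[0.05,0.005,0],[0,0,0]],
    [0.094,[0.1,0.01,0],[0,0,0]],
    [0.094,[0.15,0.015,0.003],[0,0,0]],
    [0.094,[0.1875,0.0195,0.0065],[0,0,0]],
    [0.094,[0.1875,0.0195,0.0065],[0,0,0]],
  ],
)

```text
time: 7.65
tool_pos: [0.6006, 0.0032, 0.192]
ee_rot: [3.14, -0.0, 1.65]
wrist_force: [0.3, -0.1, 0.4]
width: 0.0939
finger_force: 0.0
```

>>> drive_tool(
  series=[
    [0.094,[0,0,0.03],[0,0,0]],
    [0.094,[0,0,0.055],[0,0,0]],
    [0.094,[0,0,0.073],[0,0,0]],
    [0.094,[0,0,0.073],[0,0,0]],
    [0.06,[0,0,0.073],[0,0,0]],
  ],
)

```text
time: 8.28
tool_pos: [0.6011, 0.0001, 0.1188]
ee_rot: [3.14, 0.0, 1.645]
wrist_force: [-0.2, -0.3, -0.7]
width: 0.0873
finger_force: 0.0
```

>>> drive_tool(
  series=[
    [0.035,[0,0,0],[0,0,0]],
    [0.035,[0,0,0],[0,0,0]],
    [0.035,[0,0,0],[0,0,0]],
    [0.035,[0,0,0],[0,0,0]],
    [0.035,[0,0,0],[0,0,0]],
  ],
)

```text
time: 8.9
tool_pos: [0.6007, 0.0008, 0.1178]
ee_rot: [3.141, -0.0, 1.646]
wrist_force: [0.1, 0.6, 0.7]
width: 0.0481
finger_force: 29.6
```

>>> drive_tool(
  series=[
    [0.035,[0,0,-0.02],[0,0,0]],
    [0.035,[0,0,-0.05],[0,0,0]],
    [0.035,[0,0,-0.07],[0,0,0]],
    [0.035,[-0.02,-0.03,-0.07],[0,0,0]],
    [0.035,[-0.05,-0.065,-0.07],[0,0,0]],
  ],
)

```text
time: 9.52
tool_pos: [0.5384, -0.054, 0.1866]
ee_rot: [-3.14, -0.0, 1.648]
wrist_force: [0.4, -1.2, -3.0]
width: 0.0485
finger_force: 29.6
```

>>> drive_tool(
  series=[
    [0.035,[-0.045,-0.03,0],[0,0,0]],
    [0.035,[-0.1,-0.05,0],[0,0,0]],
    [0.035,[-0.15,-0.064,0],[0,0,0]],
    [0.035,[-0.2,-0.064,0],[0,0,0]],
    [0.035,[-0.226,-0.064,0],[0,0,0]],
  ],
)

```text
time: 10.15
tool_pos: [0.4915, -0.2862, 0.1863]
ee_rot: [-3.14, -0.001, 1.643]
wrist_force: [0.2, 0.4, -2.5]
width: 0.0483
finger_force: 29.6
```

>>> drive_tool(
  series=[
    [0.035,[0,0,0.02],[0,0,0]],
    [0.035,[0,0,0.04],[0,0,0]],
    [0.035,[0,0,0.055],[0,0,0]],
    [0.035,[0,0,0.06],[0,0,0]],
    [0.035,[0,0,0.06],[0,0,0]],
  ],
)

```text
time: 10.78
tool_pos: [0.4927, -0.284, 0.1277]
ee_rot: [3.141, 0.0, 1.646]
wrist_force: [0.4, 0.5, -2.5]
width: 0.0479
finger_force: 29.7
```

>>> drive_tool(
  series=[
    [0.035,[0,0,0.001],[0,0,0]],
    [0.035,[0,0,0.0015],[0,0,0]],
    [0.06,[0,0,0.0015],[0,0,0]],
    [0.06,[0,0,0.0015],[0,0,0]],
    [0.06,[0,0,0.0015],[0,0,0]],
  ],
)

```text
time: 11.4
tool_pos: [0.4926, -0.2844, 0.1264]
ee_rot: [3.141, 0.0, 1.646]
wrist_force: [-0.6, -0.8, 0.1]
width: 0.0601
finger_force: 0.0
```

>>> drive_tool(
  series=[
    [0.06,[0,0,-0.02],[0,0,0]],
    [0.06,[0,0,-0.05],[0,0,0]],
    [0.08,[0,0,-0.07],[0,0,0]],
    [0.094,[0.04,0.02,-0.07],[0,0,0]],
    [0.094,[0.0845,0.0475,-0.07],[0,0,0]],
  ],
)

```text
time: 12.02
tool_pos: [0.5338, -0.1964, 0.1967]
ee_rot: [3.14, 0.001, 1.643]
wrist_force: [0.8, 0.1, 0.4]
width: 0.0864
finger_force: 0.0
```

>>> drive_tool(
  series=[
    [0.094,[0.05,0.025,0],[0,0,0]],
    [0.094,[0.1,0.05,0],[0,0,0]],
    [0.094,[0.15,0.075,0],[0,0,0]],
    [0.094,[0.2,0.1,0],[0,0,0]],
    [0.094,[0.25,0.12,0],[0,0,0]],
  ],
)

```text
time: 12.65
tool_pos: [0.635, 0.0636, 0.196]
ee_rot: [3.141, 0.0, 1.646]
wrist_force: [0.8, -0.8, -0.4]
width: 0.0939
finger_force: 0.0
```

Run:
```python
from h import *
show("pics/t2.png",imaging.snapshot("top"),260,120,250,220,3)
```

```text
(no output)
```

View pics/t2.png

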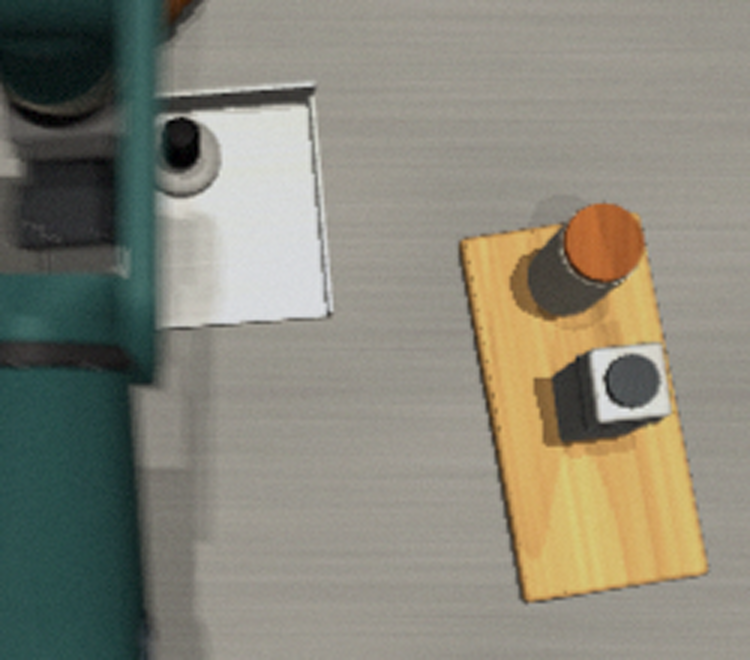

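Jar (lid at crop (604,243)) and tin (632,381) stand upright on the board. Next is the shaker.

>>> drive_tool(
  series=[
    [0.094,[0,-0.0005,0.03],[0,0,0]],
    [0.094,[0,-0.0005,0.06],[0,0,0]],
    [0.094,[0,-0.0005,0.0865],[0,0,0]],
    [0.094,[0,-0.0005,0.0865],[0,0,0]],
    [0.06,[0,-0.0005,0.0865],[0,0,0]],
  ],
)

```text
time: 13.32
tool_pos: [0.6345, 0.0617, 0.1108]
ee_rot: [3.14, 0.0, 1.646]
wrist_force: [0.0, 0.3, 0.7]
width: 0.087
finger_force: 0.0
```

>>> drive_tool(
  series=[
    [0.04,[0,0,0],[0,0,0]],
    [0.04,[0,0,0],[0,0,0]],
    [0.04,[0,0,0],[0,0,0]],
    [0.04,[0,0,0],[0,0,0]],
    [0.04,[0,0,0],[0,0,0]],
  ],
)

```text
time: 13.95
tool_pos: [0.6344, 0.0619, 0.1102]
ee_rot: [3.14, 0.0, 1.646]
wrist_force: [2.0, 0.7, 3.0]
width: 0.053
finger_force: 29.7
```

>>> drive_tool(
  series=[
    [0.04,[0,0,-0.02],[0,0,0]],
    [0.04,[0,0,-0.05],[0,0,0]],
    [0.04,[0,0,-0.09],[0,0,0]],
    [0.04,[0,-0.03,-0.12],[0,0,0]],
    [0.04,[-0.02,-0.08,-0.12],[0,0,0]],
  ],
)

```text
time: 14.58
tool_pos: [0.5565, 0.0364, 0.2334]
ee_rot: [3.135, 0.0, 1.648]
wrist_force: [-0.2, -1.2, -0.8]
width: 0.0535
finger_force: 29.7
```

>>> drive_tool(
  series=[
    [0.04,[-0.04,-0.03,0],[0,0,0]],
    [0.04,[-0.08,-0.06,0],[0,0,0]],
    [0.04,[-0.12,-0.09,0],[0,0,0]],
    [0.04,[-0.16,-0.12,0],[0,0,0]],
    [0.04,[-0.2,-0.15,0],[0,0,0]],
  ],
)

```text
time: 15.2
tool_pos: [0.4195, -0.1757, 0.23]
ee_rot: [-3.141, -0.0, 1.646]
wrist_force: [0.1, -0.1, -2.3]
width: 0.0533
finger_force: 29.8
```

>>> drive_tool(
  series=[
    [0.04,[-0.04,-0.01,0],[0,0,0]],
    [0.04,[-0.08,-0.02,0],[0,0,0]],
    [0.04,[-0.123,-0.027,0.02],[0,0,0]],
    [0.04,[-0.123,-0.027,0.05],[0,0,0]],
    [0.04,[-0.123,-0.027,0.07],[0,0,0]],
  ],
)

```text
time: 15.82
tool_pos: [0.4022, -0.2994, 0.1582]
ee_rot: [-3.14, -0.003, 1.644]
wrist_force: [-0.2, 0.5, -2.9]
width: 0.0528
finger_force: 29.9
```

>>> drive_tool(
  series=[
    [0.04,[0,0,0.02],[0,0,0]],
    [0.04,[0,0,0.033],[0,0,0]],
    [0.04,[0,0,0.04],[0,0,0]],
    [0.04,[0,0,0.04],[0,0,0]],
    [0.04,[0,0,0.04],[0,0,0]],
  ],
)

```text
time: 16.45
tool_pos: [0.4036, -0.2996, 0.1202]
ee_rot: [3.141, 0.001, 1.646]
wrist_force: [0.5, -0.4, -2.1]
width: 0.0525
finger_force: 30.0
```

>>> drive_tool(
  series=[
    [0.04,[0,0,0.001],[0,0,0]],
    [0.04,[0,0,0.0015],[0,0,0]],
    [0.066,[0,0,0.0015],[0,0,0]],
    [0.066,[0,0,0.0015],[0,0,0]],
    [0.066,[0,0,0.0015],[0,0,0]],
  ],
)

```text
time: 17.08
tool_pos: [0.4032, -0.2994, 0.1178]
ee_rot: [-3.141, -0.0, 1.646]
wrist_force: [-0.8, 0.5, -0.4]
width: 0.0662
finger_force: 0.0
```

>>> drive_tool(
  series=[
    [0.066,[0,0,-0.02],[0,0,0]],
    [0.066,[0,0,-0.05],[0,0,0]],
    [0.066,[0,0,-0.08],[0,0,0]],
    [0.066,[0.02,0.02,-0.08],[0,0,0]],
    [0.066,[0.04,0.04,-0.08],[0,0,0]],
  ],
)

```text
time: 17.7
tool_pos: [0.4407, -0.2564, 0.1985]
ee_rot: [3.141, 0.001, 1.645]
wrist_force: [0.1, -0.6, 0.4]
width: 0.0657
finger_force: 0.0
```

>>> drive_tool(
  series=[
    [0.066,[0.024,0.024,0],[0,0,-0.157]],
    [0.066,[0.048,0.048,0],[0,0,-0.314]],
    [0.066,[0.072,0.072,0],[0,0,-0.471]],
    [0.066,[0.096,0.096,0],[0,0,-0.628]],
    [0.066,[0.12,0.12,0],[0,0,-0.785]],
  ],
)

```text
time: 18.32
tool_pos: [0.5515, -0.127, 0.1977]
ee_rot: [-3.142, -0.0, 2.436]
wrist_force: [0.2, -0.6, -0.5]
width: 0.066
finger_force: 0.0
```

Run:
```python
from h import *
show("pics/t3.png",imaging.snapshot("top"),130,120,380,220,2)
```

```text
(no output)
```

View pics/t3.png

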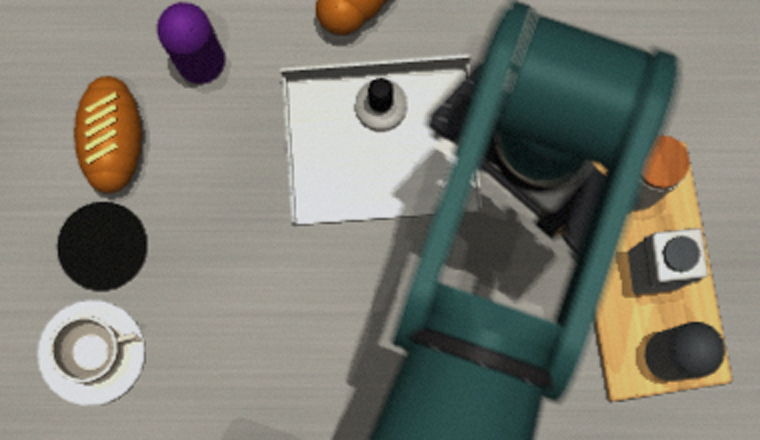

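All three canisters stand on the board: jar (661,163), tin (681,255) and shaker (692,350) in crop pixels. The tamper is clear, its foot centred near picture pixel (320.5,172).

Run:
```python
from h import *
c=imaging.get_calibration("top");al=.071;T=np.array([[np.cos(al),np.sin(al)],[-np.sin(al),np.cos(al)]])
L=np.array([.5799,-.047])
for n,uv,z in(("foot",(320.7,172.),.02),("handletop",(319.9,164.),.07)):
    p=plane(c,uv,z)[:2];print(n,p,(T@p-L).round(4))
```

```text
foot [ 0.66695458 -0.00356701] [ 0.0851 -0.0039]
handletop [ 0.67100232 -0.00221691] [ 0.0893 -0.0028]
```

>>> drive_tool(
  series=[
    [0.07,[0,0.035,0],[0,0,-0.157]],
    [0.08,[0,0.07,0],[0,0,-0.314]],
    [0.094,[0,0.105,0],[0,0,-0.471]],
    [0.094,[0,0.14,0],[0,0,-0.628]],
    [0.094,[0,0.173,0],[0,0,-0.785]],
  ],
)

```text
time: 19.0
tool_pos: [0.6643, 0.0039, 0.1975]
ee_rot: [3.142, -0.001, -3.063]
wrist_force: [0.4, -0.3, 0.1]
width: 0.094
finger_force: 0.0
```

>>> drive_tool(
  series=[
    [0.094,[-0.003,-0.001,0.035],[0,0,0]],
    [0.094,[-0.003,-0.001,0.075],[0,0,0]],
    [0.094,[-0.003,-0.001,0.11],[0,0,0]],
    [0.094,[-0.003,-0.001,0.136],[0,0,0]],
    [0.094,[-0.003,-0.001,0.136],[0,0,0]],
  ],
)

```text
time: 19.62
tool_pos: [0.6646, 0.0023, 0.0585]
ee_rot: [3.141, -0.007, -3.068]
wrist_force: [-0.8, 0.9, 0.0]
width: 0.0944
finger_force: 0.0
```

>>> drive_tool(
  series=[
    [0.015,[0,0,0],[0,0,0]],
    [0.015,[0,0,0],[0,0,0]],
    [0.015,[0,0,0],[0,0,0]],
    [0.015,[0,0,0],[0,0,0]],
    [0.015,[0,0,0],[0,0,0]],
  ],
)

```text
time: 20.25
tool_pos: [0.6669, 0.0024, 0.0622]
ee_rot: [3.142, 0.0, -3.067]
wrist_force: [0.9, 0.3, -0.4]
width: 0.0474
finger_force: 0.0
```

>>> drive_tool(
  series=[
    [0.015,[0,0,0],[0,0,0]],
    [0.015,[0,0,0],[0,0,0]],
    [0.015,[0,0,0],[0,0,0]],
    [0.015,[0,0,0],[0,0,0]],
    [0.015,[0,0,0],[0,0,0]],
  ],
)

```text
time: 20.88
tool_pos: [0.6668, 0.0023, 0.062]
ee_rot: [-3.141, 0.0, -3.067]
wrist_force: [0.2, -1.2, 1.1]
width: 0.0267
finger_force: 30.0
```

>>> drive_tool(
  series=[
    [0.015,[0,0,-0.02],[0,0,0]],
    [0.015,[0,0,-0.05],[0,0,0]],
    [0.015,[0,0,-0.09],[0,0,0]],
    [0.015,[0.02,0,-0.12],[0,0,0]],
    [0.015,[0.05,0.02,-0.12],[0,0,0]],
  ],
)

```text
time: 21.5
tool_pos: [0.6172, 0.0182, 0.1869]
ee_rot: [-3.141, 0.008, -3.069]
wrist_force: [0.5, -0.4, -3.8]
width: 0.0266
finger_force: 30.0
```

>>> drive_tool(
  series=[
    [0.015,[0.02,0.05,0],[0,0,0]],
    [0.015,[0.04,0.1,0],[0,0,0]],
    [0.015,[0.06,0.15,0],[0,0,0]],
    [0.015,[0.079,0.2,0],[0,0,0]],
    [0.015,[0.079,0.25,0],[0,0,0]],
  ],
)

```text
time: 22.12
tool_pos: [0.5163, 0.264, 0.1833]
ee_rot: [3.14, 0.0, -3.067]
wrist_force: [0.6, -0.3, -2.9]
width: 0.0265
finger_force: 30.0
```

>>> drive_tool(
  series=[
    [0.015,[0,0.0325,0],[0,0,0]],
    [0.015,[0,0.0325,0.03],[0,0,0]],
    [0.015,[0,0.0325,0.06],[0,0,0]],
    [0.015,[0,0.0325,0.08],[0,0,0]],
    [0.015,[0,0.0325,0.08],[0,0,0]],
  ],
)

```text
time: 22.75
tool_pos: [0.514, 0.2943, 0.1003]
ee_rot: [-3.141, -0.005, -3.067]
wrist_force: [0.2, 0.7, -2.8]
width: 0.0266
finger_force: 30.0
```

Run:
```python
from h import *
o=robot.get_obs();print(o["tool_pos"],o["ee_rot"])
c=imaging.get_calibration("wrist");im=imaging.snapshot("wrist");cv2.imwrite("pics/w4.png",im[:,:,::-1])
H,S,V=cv2.split(cv2.cvtColor(im,cv2.COLOR_RGB2HSV))
# where mat centre and rim ought to be
for p in [(.5151,.2929,.005)]:
    R=Ro.from_euler("xyz",c["rotation"]).inv().apply(np.array(p)-c["position"]);print((c["intrinsics"]@[R[0],-R[1],-R[2]])/-R[2])
```

```text
[0.5139588  0.29431914 0.1002899 ] [-3.1406071  -0.00486573 -3.06694701]
[314.62074515 248.32538943   1.        ]
```

View pics/w4.png

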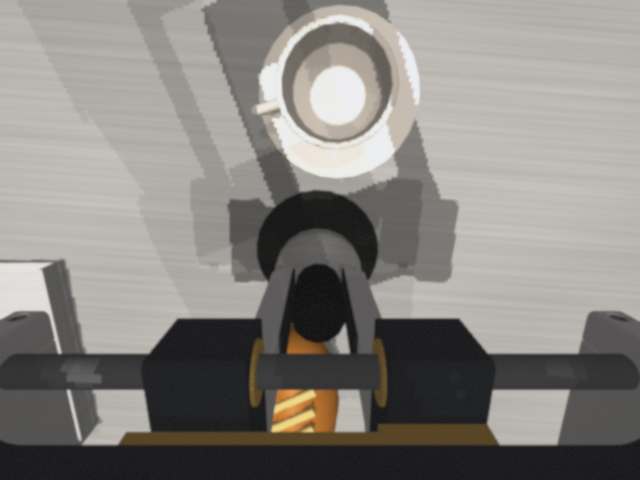

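The mat spans columns 257–377, so its centre is at about (317,249); (315,248) was predicted. The tamper at column 319 is over it, so I'm lowering.

>>> drive_tool(
  series=[
    [0.015,[0,0,0.018],[0,0,0]],
    [0.015,[0,0,0.032],[0,0,0]],
    [0.015,[0,0,0.039],[0,0,0]],
    [0.015,[0,0,0.0405],[0,0,0]],
    [0.015,[0,0,0.0405],[0,0,0]],
  ],
)

```text
time: 23.42
tool_pos: [0.5158, 0.2946, 0.0615]
ee_rot: [3.141, 0.0, -3.067]
wrist_force: [-0.5, -0.1, -3.2]
width: 0.0263
finger_force: 30.0
```

>>> drive_tool(
  series=[
    [0.015,[0,0,0.0005],[0,0,0]],
    [0.05,[0,0,0.0005],[0,0,0]],
    [0.05,[0,0,0.0005],[0,0,0]],
    [0.05,[0,0,0.0005],[0,0,0]],
    [0.05,[0,0,0.0005],[0,0,0]],
  ],
)

```text
time: 24.05
tool_pos: [0.5159, 0.2946, 0.0613]
ee_rot: [3.141, 0.001, -3.067]
wrist_force: [-0.7, -0.4, -0.1]
width: 0.0501
finger_force: 0.0
```

>>> drive_tool(
  series=[
    [0.05,[0,0,-0.02],[0,0,0]],
    [0.05,[0,0,-0.05],[0,0,0]],
    [0.05,[0,0,-0.09],[0,0,0]],
    [0.05,[0,0,-0.12],[0,0,0]],
    [0.06,[0,0,-0.14],[0,0,0]],
  ],
)

```text
time: 24.68
tool_pos: [0.5162, 0.2947, 0.2033]
ee_rot: [3.141, 0.003, -3.067]
wrist_force: [0.3, 0.3, 0.2]
width: 0.0569
finger_force: 0.0
```

Run:
```python
from h import *
c=imaging.get_calibration("wrist");print(robot.get_obs()["tool_pos"],robot.get_obs()["ee_rot"])
show("pics/w5.png",imaging.snapshot("wrist"),160,80,320,300,2)
for p in [(.5151,.2929,.005),(.5151,.2929,.019),(.5151,.2929,.072)]:
    R=Ro.from_euler("xyz",c["rotation"]).inv().apply(np.array(p)-c["position"]);print((c["intrinsics"]@[R[0],-R[1],-R[2]])/-R[2])
```

```text
[0.51624062 0.29474373 0.20327263] [ 3.14052133e+00  2.76043577e-03 -3.06744261e+00]
[314.95031173 217.03249385   1.        ]
[314.85669064 219.85661353   1.        ]
[314.42481546 232.88431084   1.        ]
```

View pics/w5.png

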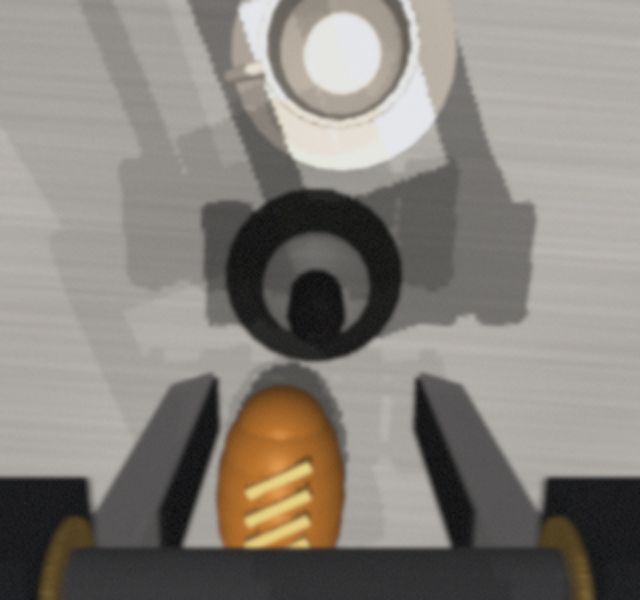

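The tamper stands within about 3 mm of the mat's centre: mat (314,274), foot (316,284) in crop pixels, less about 6 px of parallax. Next I fetch the shaker.

>>> drive_tool(
  series=[
    [0.066,[0.016,-0.058,0],[0,0,0.157]],
    [0.066,[0.032,-0.116,0],[0,0,0.314]],
    [0.066,[0.047,-0.174,0],[0,0,0.471]],
    [0.066,[0.062,-0.232,0],[0,0,0.628]],
    [0.066,[0.078,-0.29,0],[0,0,0.785]],
  ],
)

```text
time: 25.35
tool_pos: [0.4587, -0.0021, 0.2005]
ee_rot: [3.142, 0.0, 2.426]
wrist_force: [0.7, -1.5, 0.2]
width: 0.0655
finger_force: 0.0
```

>>> drive_tool(
  series=[
    [0.066,[-0.0305,-0.0525,0],[0,0,0.157]],
    [0.066,[-0.061,-0.105,0],[0,0,0.314]],
    [0.066,[-0.0915,-0.1575,0],[0,0,0.471]],
    [0.066,[-0.122,-0.21,0],[0,0,0.628]],
    [0.066,[-0.1524,-0.2627,0],[0,0,0.785]],
  ],
)

```text
time: 25.98
tool_pos: [0.4027, -0.3007, 0.2005]
ee_rot: [3.141, -0.0, 1.64]
wrist_force: [0.8, 0.2, 0.2]
width: 0.0659
finger_force: 0.0
```

>>> drive_tool(
  series=[
    [0.068,[0,0,0],[0,0,0]],
    [0.068,[0,0,0],[0,0,0]],
  ],
)

```text
time: 26.22
tool_pos: [0.4033, -0.2986, 0.2003]
ee_rot: [-3.141, -0.001, 1.646]
wrist_force: [0.3, 0.1, 0.2]
width: 0.0681
finger_force: 0.0
```

>>> drive_tool(
  series=[
    [0.068,[-0.0005,0,0.03],[0,0,0]],
    [0.068,[-0.0005,0,0.06],[0,0,0]],
    [0.068,[-0.0005,0,0.082],[0,0,0]],
    [0.068,[-0.0005,0,0.082],[0,0,0]],
    [0.04,[-0.0005,0,0.082],[0,0,0]],
  ],
)

```text
time: 26.85
tool_pos: [0.4044, -0.2989, 0.1201]
ee_rot: [3.14, 0.001, 1.648]
wrist_force: [-0.4, -0.2, 0.1]
width: 0.0611
finger_force: 0.0
```

>>> drive_tool(
  series=[
    [0.04,[0,0,0],[0,0,0]],
    [0.04,[0,0,0],[0,0,0]],
    [0.04,[0,0,0],[0,0,0]],
  ],
)

```text
time: 27.22
tool_pos: [0.4044, -0.2997, 0.1205]
ee_rot: [3.139, 0.001, 1.646]
wrist_force: [0.1, 2.1, 6.6]
width: 0.0526
finger_force: 30.0
```

>>> drive_tool(
  series=[
    [0.04,[0,0,-0.02],[0,0,0]],
    [0.04,[0,0,-0.05],[0,0,0]],
    [0.04,[0,0,-0.08],[0,0,0]],
    [0.04,[0.02,0,-0.11],[0,0,0]],
    [0.04,[0.06,0.02,-0.11],[0,0,0]],
  ],
)

```text
time: 27.85
tool_pos: [0.4194, -0.2396, 0.2312]
ee_rot: [3.139, 0.004, 1.642]
wrist_force: [0.5, -0.2, -1.2]
width: 0.0524
finger_force: 30.0
```

>>> drive_tool(
  series=[
    [0.04,[0.055,0.015,0],[0,0,0]],
    [0.04,[0.1,0.05,0],[0,0,0]],
    [0.04,[0.14,0.09,0],[0,0,0]],
    [0.04,[0.18,0.13,0],[0,0,0]],
    [0.04,[0.22,0.175,0],[0,0,0]],
  ],
)

```text
time: 28.48
tool_pos: [0.5776, -0.0045, 0.228]
ee_rot: [-3.14, 0.001, 1.645]
wrist_force: [-0.2, -0.2, -2.0]
width: 0.0526
finger_force: 30.0
```

>>> drive_tool(
  series=[
    [0.04,[0.04,0.04,0],[0,0,0]],
    [0.04,[0.0635,0.062,0],[0,0,0]],
    [0.04,[0.0635,0.062,0.03],[0,0,0]],
    [0.04,[0.0635,0.062,0.065],[0,0,0]],
    [0.04,[0.0635,0.062,0.09],[0,0,0]],
  ],
)

```text
time: 29.1
tool_pos: [0.6329, 0.0621, 0.1353]
ee_rot: [-3.137, 0.0, 1.646]
wrist_force: [0.2, -0.0, -2.2]
width: 0.0524
finger_force: 30.0
```

>>> drive_tool(
  series=[
    [0.04,[0,0,0.015],[0,0,0]],
    [0.04,[0,0,0.025],[0,0,0]],
    [0.04,[0,0,0.027],[0,0,0]],
    [0.04,[0,0,0.027],[0,0,0]],
    [0.04,[0,0,0.027],[0,0,0]],
  ],
)

```text
time: 29.72
tool_pos: [0.6347, 0.0623, 0.1131]
ee_rot: [3.14, 0.0, 1.646]
wrist_force: [-0.7, -0.3, -2.1]
width: 0.0528
finger_force: 30.0
```

>>> drive_tool(
  series=[
    [0.04,[0,0,0.001],[0,0,0]],
    [0.04,[0,0,0.002],[0,0,0]],
    [0.04,[0,0,0.002],[0,0,0]],
  ],
)

```text
time: 30.1
tool_pos: [0.6345, 0.0624, 0.1116]
ee_rot: [3.14, -0.0, 1.646]
wrist_force: [-2.7, 0.1, 5.5]
width: 0.0528
finger_force: 30.0
```

>>> drive_tool(
  series=[
    [0.07,[0,0,0],[0,0,0]],
    [0.07,[0,0,0],[0,0,0]],
    [0.07,[0,0,0],[0,0,0]],
    [0.07,[0,0,-0.03],[0,0,0]],
    [0.07,[0,0,-0.088],[0,0,0]],
  ],
)

```text
time: 30.72
tool_pos: [0.6323, 0.0622, 0.1947]
ee_rot: [-3.133, -0.001, 1.646]
wrist_force: [1.5, 0.2, -0.3]
width: 0.0699
finger_force: 0.0
```

>>> drive_tool(
  series=[
    [0.07,[-0.05,-0.025,0],[0,0,0]],
    [0.07,[-0.1,-0.05,0],[0,0,0]],
    [0.07,[-0.15,-0.075,0],[0,0,0]],
    [0.07,[-0.2,-0.1,0],[0,0,0]],
    [0.065,[-0.25,-0.125,0],[0,0,0]],
  ],
)

```text
time: 31.35
tool_pos: [0.5273, -0.1979, 0.1978]
ee_rot: [3.141, 0.0, 1.646]
wrist_force: [0.1, -0.4, 0.2]
width: 0.0656
finger_force: 0.0
```

>>> drive_tool(
  series=[
    [0.062,[-0.05,-0.025,0],[0,0,0]],
    [0.062,[-0.0845,-0.042,0],[0,0,0]],
    [0.062,[-0.0845,-0.042,0],[0,0,0]],
  ],
)

```text
time: 31.72
tool_pos: [0.4915, -0.2861, 0.1975]
ee_rot: [-3.141, -0.0, 1.641]
wrist_force: [0.7, -0.2, -0.2]
width: 0.0621
finger_force: 0.0
```

>>> drive_tool(
  series=[
    [0.062,[0,0,0.025],[0,0,0]],
    [0.062,[0,0,0.05],[0,0,0]],
    [0.062,[0,0,0.071],[0,0,0]],
    [0.062,[0,0,0.071],[0,0,0]],
    [0.035,[0,0,0.071],[0,0,0]],
  ],
)

```text
time: 32.35
tool_pos: [0.4934, -0.2833, 0.1279]
ee_rot: [3.14, 0.001, 1.647]
wrist_force: [0.2, 0.2, 0.4]
width: 0.0552
finger_force: 0.0
```

>>> drive_tool(
  series=[
    [0.035,[0,0,0],[0,0,0]],
    [0.035,[0,0,0],[0,0,0]],
    [0.035,[0,0,0],[0,0,0]],
  ],
)

```text
time: 32.72
tool_pos: [0.4935, -0.2839, 0.1284]
ee_rot: [3.139, 0.001, 1.646]
wrist_force: [1.2, 1.5, 4.7]
width: 0.048
finger_force: 29.8
```

>>> drive_tool(
  series=[
    [0.035,[0,0,-0.02],[0,0,0]],
    [0.035,[0,0,-0.05],[0,0,0]],
    [0.035,[0,0,-0.07],[0,0,0]],
    [0.035,[0.03,0,-0.07],[0,0,0]],
    [0.035,[0.08,0.01,-0.07],[0,0,0]],
  ],
)

```text
time: 33.35
tool_pos: [0.4958, -0.2037, 0.196]
ee_rot: [-3.14, -0.0, 1.642]
wrist_force: [0.1, 0.8, -2.0]
width: 0.048
finger_force: 29.8
```

>>> drive_tool(
  series=[
    [0.035,[0.05,0.025,0],[0,0,0]],
    [0.035,[0.1,0.055,0],[0,0,0]],
    [0.035,[0.15,0.09,0],[0,0,0]],
    [0.035,[0.196,0.1185,0],[0,0,0]],
    [0.035,[0.196,0.1185,0],[0,0,0]],
  ],
)

```text
time: 33.98
tool_pos: [0.6004, 0.0045, 0.1951]
ee_rot: [-3.139, -0.001, 1.651]
wrist_force: [0.0, 0.4, -2.8]
width: 0.0478
finger_force: 29.8
```

>>> drive_tool(
  series=[
    [0.035,[0,0,0.03],[0,0,0]],
    [0.035,[0,0,0.055],[0,0,0]],
    [0.035,[0,0,0.07],[0,0,0]],
    [0.035,[0,0,0.076],[0,0,0]],
    [0.035,[0,0,0.076],[0,0,0]],
  ],
)

```text
time: 34.6
tool_pos: [0.6003, 0.0006, 0.1215]
ee_rot: [3.141, 0.0, 1.645]
wrist_force: [0.4, 1.3, -2.9]
width: 0.0479
finger_force: 29.8
```

>>> drive_tool(
  series=[
    [0.035,[0,0,0.001],[0,0,0]],
    [0.035,[0,0,0.0015],[0,0,0]],
    [0.035,[0,0,0.0015],[0,0,0]],
  ],
)

```text
time: 34.98
tool_pos: [0.6003, 0.0011, 0.1198]
ee_rot: [3.141, 0.0, 1.646]
wrist_force: [-0.5, 0.8, -2.9]
width: 0.0479
finger_force: 29.8
```

>>> drive_tool(
  series=[
    [0.035,[0,0,0.0007],[0,0,0]],
    [0.035,[0,0,0.0013],[0,0,0]],
    [0.035,[0,0,0.0013],[0,0,0]],
  ],
)

```text
time: 35.35
tool_pos: [0.6003, 0.0013, 0.1195]
ee_rot: [3.14, -0.0, 1.646]
wrist_force: [-3.3, 0.7, 5.2]
width: 0.0481
finger_force: 29.8
```

>>> drive_tool(
  series=[
    [0.07,[0,0,0],[0,0,0]],
    [0.07,[0,0,0],[0,0,0]],
    [0.07,[0,0,0],[0,0,0]],
    [0.07,[0,0,-0.03],[0,0,0]],
    [0.07,[0,0,-0.08],[0,0,0]],
  ],
)

```text
time: 35.98
tool_pos: [0.5987, 0.0011, 0.196]
ee_rot: [-3.136, -0.001, 1.646]
wrist_force: [0.2, 0.5, 1.0]
width: 0.0699
finger_force: 0.0
```

>>> drive_tool(
  series=[
    [0.068,[-0.055,-0.005,0],[0,0,0]],
    [0.068,[-0.11,-0.012,0],[0,0,0]],
    [0.068,[-0.165,-0.02,0],[0,0,0]],
    [0.068,[-0.22,-0.03,0],[0,0,0]],
    [0.068,[-0.2675,-0.0395,0],[0,0,0]],
  ],
)

```text
time: 36.6
tool_pos: [0.5803, -0.2708, 0.1978]
ee_rot: [-3.142, -0.0, 1.645]
wrist_force: [0.7, -0.1, 0.3]
width: 0.0684
finger_force: 0.0
```

>>> drive_tool(
  series=[
    [0.068,[0,0,0],[0,0,0]],
    [0.068,[0,0,0],[0,0,0]],
  ],
)

```text
time: 36.85
tool_pos: [0.5808, -0.2683, 0.1978]
ee_rot: [-3.141, -0.001, 1.646]
wrist_force: [0.0, 0.2, 0.1]
width: 0.068
finger_force: 0.0
```

>>> drive_tool(
  series=[
    [0.068,[0,0,0.025],[0,0,0]],
    [0.068,[0,0,0.05],[0,0,0]],
    [0.068,[0,0,0.07],[0,0,0]],
    [0.068,[0,0,0.07],[0,0,0]],
    [0.04,[0,0,0.07],[0,0,0]],
  ],
)

```text
time: 37.48
tool_pos: [0.5814, -0.2684, 0.1292]
ee_rot: [3.14, 0.001, 1.647]
wrist_force: [-0.0, -0.3, 1.3]
width: 0.0614
finger_force: 0.0
```

>>> drive_tool(
  series=[
    [0.04,[0,0,0],[0,0,0]],
    [0.04,[0,0,0],[0,0,0]],
    [0.04,[0,0,0],[0,0,0]],
  ],
)

```text
time: 37.85
tool_pos: [0.5817, -0.269, 0.1298]
ee_rot: [3.139, 0.001, 1.646]
wrist_force: [1.4, 1.1, 4.1]
width: 0.0532
finger_force: 30.0
```

>>> drive_tool(
  series=[
    [0.04,[0,0,-0.02],[0,0,0]],
    [0.04,[0,0,-0.05],[0,0,0]],
    [0.04,[0,0,-0.07],[0,0,0]],
    [0.04,[0.03,0.01,-0.07],[0,0,0]],
    [0.04,[0.06,0.025,-0.07],[0,0,0]],
  ],
)

```text
time: 38.48
tool_pos: [0.6008, -0.2068, 0.1989]
ee_rot: [-3.141, -0.0, 1.644]
wrist_force: [0.3, -0.2, -2.6]
width: 0.0535
finger_force: 30.0
```

>>> drive_tool(
  series=[
    [0.04,[0.04,0.016,0],[0,0,0]],
    [0.04,[0.08,0.032,0],[0,0,0]],
    [0.04,[0.115,0.047,0],[0,0,0]],
    [0.04,[0.142,0.058,0],[0,0,0]],
    [0.04,[0.142,0.058,0],[0,0,0]],
  ],
)

```text
time: 39.1
tool_pos: [0.6484, -0.0589, 0.198]
ee_rot: [-3.14, -0.001, 1.649]
wrist_force: [-0.1, -0.7, -3.7]
width: 0.0537
finger_force: 30.0
```

>>> drive_tool(
  series=[
    [0.04,[0,0,0.03],[0,0,0]],
    [0.04,[0,0,0.055],[0,0,0]],
    [0.04,[0,0,0.07],[0,0,0]],
    [0.04,[0,0,0.076],[0,0,0]],
    [0.04,[0,0,0.076],[0,0,0]],
  ],
)

```text
time: 39.72
tool_pos: [0.6484, -0.0614, 0.1225]
ee_rot: [3.141, 0.0, 1.645]
wrist_force: [-0.2, -0.3, -1.8]
width: 0.0536
finger_force: 30.0
```

>>> drive_tool(
  series=[
    [0.04,[0,0,0.001],[0,0,0]],
    [0.04,[0,0,0.0018],[0,0,0]],
    [0.04,[0,0,0.0018],[0,0,0]],
  ],
)

```text
time: 40.1
tool_pos: [0.6486, -0.061, 0.1209]
ee_rot: [3.141, 0.0, 1.646]
wrist_force: [0.6, 1.1, -0.8]
width: 0.0535
finger_force: 30.0
```

Contact is just starting, so I lower a touch more, release and lift.

>>> drive_tool(
  series=[
    [0.04,[0,0,0.0008],[0,0,0]],
    [0.04,[0,0,0.0008],[0,0,0]],
    [0.07,[0,0,0.0008],[0,0,0]],
    [0.07,[0,0,0.0008],[0,0,0]],
    [0.07,[0,0,0.0008],[0,0,0]],
  ],
)

```text
time: 40.72
tool_pos: [0.6484, -0.061, 0.1194]
ee_rot: [-3.142, -0.0, 1.646]
wrist_force: [-0.6, -0.2, 0.4]
width: 0.0699
finger_force: 0.0
```

>>> drive_tool(
  series=[
    [0.08,[0,0,-0.03],[0,0,0]],
    [0.09,[0,0,-0.08],[0,0,0]],
    [0.09,[-0.03,-0.04,-0.12],[0,0,0]],
    [0.09,[-0.06,-0.09,-0.12],[0,0,0]],
    [0.09,[-0.09,-0.14,-0.12],[0,0,0]],
  ],
)

```text
time: 41.35
tool_pos: [0.5146, -0.1622, 0.2405]
ee_rot: [3.14, 0.001, 1.646]
wrist_force: [0.3, -0.5, -1.0]
width: 0.0901
finger_force: 0.0
```

>>> drive_tool(
  series=[
    [0.09,[-0.05,-0.03,0],[0,0,0]],
    [0.09,[-0.1,-0.06,0],[0,0,0]],
    [0.09,[-0.14,-0.09,0],[0,0,0]],
    [0.09,[-0.14,-0.09,0],[0,0,0]],
    [0.09,[-0.14,-0.09,0],[0,0,0]],
  ],
)

```text
time: 41.98
tool_pos: [0.4364, -0.3073, 0.2395]
ee_rot: [3.141, -0.001, 1.646]
wrist_force: [0.7, 0.4, 0.1]
width: 0.09
finger_force: 0.0
```

Run:
```python
from h import *
im=imaging.snapshot("top");cv2.imwrite("pics/top9.png",im[:,:,::-1])
c=imaging.get_calibration("top")
roi=lambda x0,y0,x1,y1:np.pad(np.ones((y1-y0,x1-x0),bool),((y0,480-y1),(x0,640-x1)))
for f in("top0","top9"):
    im=cv2.imread(f"pics/{f}.png")[:,:,::-1];H,S,V=cv2.split(cv2.cvtColor(im,cv2.COLOR_RGB2HSV))
    for n,m in(("jar",(S>110)&(H<25)&roi(335,145,370,190)),("tin",(V<75)&roi(311,181,330,200)),("shaker",(V<75)&roi(274,160,306,200))):
        b=max(blobs(m),key=lambda b:b[0][4]);print(f,n,b[:2])
im=imaging.snapshot("top");show("pics/end.png",im,140,50,250,280,2)
```

```text
top0 jar ([339, 154, 27, 26, 524], [351.9, 166.4])
top0 tin ([312, 182, 16, 17, 212], [319.5, 190.1])
top0 shaker ([276, 161, 28, 38, 837], [289.6, 179.6])
top9 jar ([339, 154, 26, 27, 521], [351.9, 167.3])Traceback (most recent call last):
  File "<stdin>", line 8, in <module>
ValueError: max() iterable argument is empty
```

Run:
```python
from h import *
im=cv2.imread("pics/top9.png")[:,:,::-1];show("pics/end.png",im,140,50,250,280,2.1)
```

```text
(no output)
```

View pics/end.png

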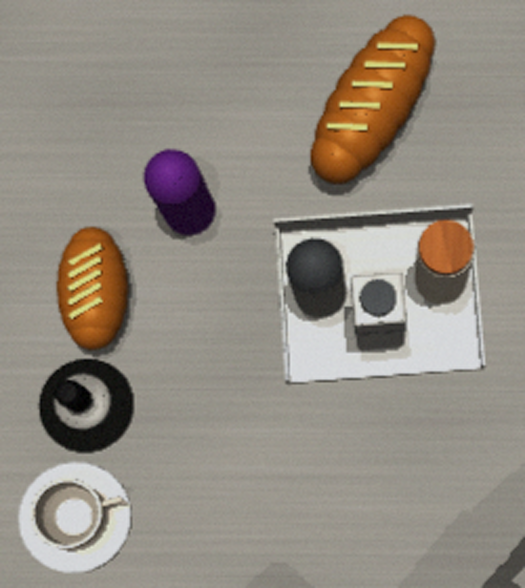

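Every canister is back within about 2 px (under 4 mm) of its start pixel: jar (352,167), tin (320,192), shaker (290,175). The tamper foot at crop (82,402) stands on the mat centred at (86,406).

```bash
python3 -c "
from bench import robot
print(robot.close_job())"
```

```text
the job is handed in; nothing more can be done
None
```

I handed the job in at about 42 s of the 144 s allowed. By the last overhead picture the tamper stands about 4 mm from the mat's centre, and the jar, tin and shaker are upright within about 4 mm of their starting spots. The cup and bread roll were not touched. The hand-in call returned no verdict.

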